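Stack the repaired controller modules on their dock in order

ROBOT

A 6-joint arm with a two-finger parallel gripper is mounted at the origin on the work surface. World frame = base frame: x ahead of the robot, y to its left, z up, the work surface at z = 0. Lengths are in m, angles in rad, forces in N, time in s.
With the tool pointing down it reaches from about 0.375 to 0.925 m from the base axis. Payload 5.7 kg.
Tool frame: the origin (TCP) lies on the front face of the gripper's body, between the roots of the fingers; the fingertips stand 73 mm ahead of it and the grasp point (between the pads) lies 54 mm ahead of it; z points along the fingers, y is the line along which they close (so a half turn about z gives the same grasp; the last joint's range is limited). The gripper opens to 85 mm and grips with 20 to 120 N. Pads are 22 mm wide; open, the fingers measure 114 mm over their backs; the gripper's body (76 mm by 85 mm) begins 54 mm behind the grasp point. The pads swing forward as they close: fully open they stand 13 mm farther back than shut.
Start: joints at [-1.398, 0.359, 1.51, -0, 1.272, -0.115], TCP at [0.17, -0.575, 0.304] pointing down, gripper open.
Joint ranges: [-2.97, 2.97], [-1.01, 2.36], [0.21, 2.38], [-0.96, 4.11], [0.2, 2.71], [-2.98, 2.98]. Speed limits (rad/s): [2.39, 2.39, 3.14, 3.14, 3.14, 3.14].

INTERFACE

Orientations are given as a 3x3 rotation matrix whose columns are the frame's x, y, z axes.
In Python, from workcell import state, camera, finish_job, silhouettes gives the robot as it stands. The module is installed in compiled form; this text tells all that it offers.
- The arm moves only by the tool arm_command, never from a script. Its argument "moves" is a list of rows, each an object with "dp": the shift along the tool's x, y, z in parts of the range, where 1.0 means 0.75 m, a list of three; "twist": the turn about the tool's z in a scale on which 1.0 is 2 rad; "claw": the closure, from -1 (fully open) to 1 (shut). In form: [{"dp": [x, y, z], "twist": twist, "claw": claw}, ...]. A call has 1 to 12 rows; each row is the pose to reach, as a shift and turn from the pose commanded when the call began, along the tool's axes at that moment; what a row does not reach only later rows make up. A row lasts 1/12 s, in which the tool goes at most 41.7 mm and 7.16 degrees, less where a joint would pass 70% of its speed; a pose out of reach is approached as far as the arm can. A call with a gripper value outside its range is refused whole. The fingers move at their own pace and stop on an object; "grip_force" is the grip in N (left out, the last holds). Time passes only in rows, so rows that repeat a pose let the fingers close. It gives the time, the measured TCP pose, the force, the opening and the grip force at its end, in the units of the state.
- state(): the state, without advancing time (a new reading comes with each control period).
- camera(name): name is "scene" or "top" or "wrist"; returns a dict with "image" (384x512x3 uint8, blue, green, red), "mtx" (3x3 intrinsics, pixels), "origin" and "rotation" of the camera in the world. Camera axes: x right, y up, looking along -z (the intrinsics and any distortion apply to the point x, -y, -z); pixel columns grow to the right and rows downward; lengths in m; the calibration is good to about 2 mm. A picture is of the moment at which its call begins. There is no depth.
- finish_job(): hands the job in; it is judged then, once.
Trained networks look in the newest picture that a camera, given by its name, has taken for a name from the list of things; names that differ only in an ending like _2 or _b are one class to them, and where a whole thing is asked for, a point or a joint stands for the part that bears it (a point fixed in the world has none). Each returns a list of dicts, best first, with "score" (0 to 1); they miss things now and then, are a little off and sometimes report something else, mostly with a low value. They report only what shows in the picture. A call takes as long as a camera call. They do not tell look-alikes from the thing itself.
- silhouettes(name, camera): "region" (384x512 bool, what is visible of it) and "at" ([column, row] in pixels, amid what is visible of it).
The state is a dict: "time_s": time; "qpos": joint angles; "joint_velocities": joint speeds; "joint_efforts": joint torques, N m; "position": TCP position; "ee_rot": TCP orientation; "wrist_force": force on the tool from outside, world axes, zero at the start; "ft_torque": the same for the moment, N m; "finger_gap": finger opening in m; "finger_force": force on a finger pad.
Only numpy, scipy, OpenCV 4.12 (cv2) and the standard library are available. Lean on these libraries where they do the work, as an engineer would, in place of code of your own. Each camera call takes 0.05 s, during which the arm holds its last target. There are 200 camera calls.

TASK

Rebuild the repaired controller on its aluminium dock: the red power module first, straight onto the dock, then the green logic module, then the blue relay module, and the dark finned heat-sink cap last, on top. Each must sit fully down over the locating bosses beneath it, lined up and level, before the next goes on. Let go of everything, and leave the yellow meter, the amber jar and the orange spool where they are.

Things in the scene. Friction and masses are not known exactly. Their poses are not given: they have to be found in the camera images.
- power_module: Red power module, loose, 0.15 to 0.26 kg. Case 84 (own x) x 54 (own y) x 24 mm high, upright sides, grip across 54. Origin: centre of underside, z up. Open below: 4 mm skirt, cavity 76 x 46 x 18 deep; fits either way round. On its flat top four white bosses as on the dock: the next module's skirt rests on this top, origin 24 mm above this one's. Capacitors and coil between them, 11 mm high.
- logic_module: Green logic module, loose, 0.10 to 0.19 kg. Case 84 (own x) x 54 (own y) x 24 mm high, upright sides, grip across 54. Origin: centre of underside, z up. Open below: 4 mm skirt, cavity 76 x 46 x 18 deep; fits either way round. On its flat top four white bosses as on the dock: the next module's skirt rests on this top, origin 24 mm above this one's. Chip and plug between them, 8 mm high.
- relay_module: Blue relay module, loose, 0.13 to 0.24 kg. Case 84 (own x) x 54 (own y) x 24 mm high, upright sides, grip across 54. Origin: centre of underside, z up. Open below: 4 mm skirt, cavity 76 x 46 x 18 deep; fits either way round. On its flat top four white bosses as on the dock: the next module's skirt rests on this top, origin 24 mm above this one's. White relays between them, 11 mm high.
- heatsink_cap: Dark grey metal heat-sink cap, loose, 0.16 to 0.29 kg. Case 84 (own x) x 54 (own y) x 24 mm high, upright sides, grip across 54. Origin: centre of underside, z up. Open below: 4 mm skirt, cavity 76 x 46 x 18 deep; fits either way round. No bosses on top but seven thin fins along x, 12 mm high (overall height 36 mm).
- dock: Pale bare-aluminium plate fixed to the bench, 104 (own x) x 70 (own y) x 10 mm thick. Origin: centre of underside. On top four brass tapered bosses at x +-29.5, y +-14.5 mm (14 mm thick at foot, 6 at tip, 9 high) that enter a module's cavity with 1.5 mm play each side. A seated module is centred, lengths parallel, its origin 10 mm above the dock's.
- meter: Yellow hand multimeter with a screen and black dial, lying on its back, 92 x 54 mm (own x, y), 30 mm high with the dial. Origin: centre of the underside. Bystander, to be left alone.
- jar: Amber glass jar with a white cap, 50 mm across, 55 mm high, standing. Origin: centre of the underside. Bystander, to be left alone.
- spool: Orange spool, 52 mm across, 35 mm high, standing on its flange. Origin: centre of the underside. Bystander, to be left alone.
Mind the look-alikes: they are no part of the job. Of the things that look like the logic_module, the middle-sized one is meant.

How it is judged:
By the outcome, as a careful person would: the job done as asked, in the order asked, and still so for the second after the job is handed in, with the robot touching nothing.
It also fails if it takes over 118 s, if anything falls off the work surface, if the arm or the gripper's body presses on something with over 40 N, if the wrist force passes 120 N, or if a joint passes its speed limit or range.

## Working session

There is one attempt and no reset: what is moved stays moved. The work goes in short steps, Python scripts to look and compute and a tool call to move; the robot and the scene stay as the last step left them, time stands still between calls to the robot, and variables do not carry over. Pictures are saved under pics/ and viewed, at most 14 in all, crops included, and the job is handed in when it is done.

Besides the shell and the picture viewer there is one more tool, called after "Request:" by a JSON object that holds its "fn" and its "kwargs". arm_command: Moves the arm, as the interface text tells. Its arguments: {"type":"object","properties":{"moves":{"type":"array","items":{"type":"object","properties":{"dp":{"type":"array","items":{"type":"number"}},"twist":{"type":"number"},"claw":{"type":"number"}}}},"grip_force":{"type":"number"}},"required":["moves"]}

```bash
mkdir -p pics; python3 - <<'E'
from workcell import *
import cv2,numpy as np
s=state();print(s['time_s'],s['position'],s['ee_rot'],s['finger_gap'])
for n in ['scene','top']:
    c=camera(n);cv2.imwrite(f'pics/{n}0.png',cv2.resize(c['image'],None,fx=1.5,fy=1.5));np.savez(n+'0.npz',**c)
    print(n,c['mtx'],c['origin'],c['rotation'],[k for k in c])
    for t in ['power_module','logic_module','relay_module','heatsink_cap','dock','meter','jar','spool']:
        print(t,[(round(d['score'],2),np.round(d['at']),int(d['region'].sum())) for d in silhouettes(t,n)])
E
```

```text
0.0 [ 0.17020454 -0.57478619  0.30304318] [[ 9.58862731e-01  2.83869949e-01 -3.39397818e-04]
 [ 2.83870089e-01 -9.58861038e-01  1.81164450e-03]
 [ 1.88836086e-04 -1.83346328e-03 -9.99998301e-01]] 0.0854793465505828
scene [[397.77626296   0.         254.25929899]
 [  0.         397.77626296 186.35036346]
 [  0.           0.           1.        ]] [ 0.97260945 -0.49846082  0.7070612 ] [[ 0.81342392 -0.41217468  0.41043095]
 [ 0.58148191  0.59421372 -0.55568773]
 [-0.01484329  0.69066786  0.72301977]] ['image', 'mtx', 'origin', 'rotation']
power_module [(0.95, array([230., 237.]), 1107)]
logic_module [(0.72, array([290., 109.]), 809), (0.66, array([328., 135.]), 610), (0.58, array([350., 170.]), 413)]
relay_module [(0.77, array([287., 181.]), 713)]
heatsink_cap [(0.92, array([154., 228.]), 1072)]
dock [(0.87, array([178., 295.]), 1913)]
meter [(0.91, array([214., 184.]), 742)]
jar [(0.81, array([260., 132.]), 407)]
spool [(0.83, array([306., 235.]), 565), (0.24, array([259., 133.]), 399)]
top [[458.57341149   0.         260.20181966]
 [  0.         458.57341149 188.85681073]
 [  0.           0.           1.        ]] [0.52581227 0.02649168 1.21125172] [[-0.006465    0.99805414 -0.06201718]
 [-0.99993575 -0.00587481  0.00969422]
 [ 0.00931102  0.06207587  0.998028  ]] ['image', 'mtx', 'origin', 'rotation']
power_module [(0.94, array([310., 180.]), 684), (0.19, array([273., 232.]), 730)]
logic_module [(0.74, array([132., 235.]), 1311), (0.62, array([156., 178.]), 767), (0.58, array([182., 137.]), 412)]
relay_module [(0.56, array([224., 172.]), 647)]
heatsink_cap [(0.92, array([342., 237.]), 716)]
dock []
meter [(0.88, array([270., 232.]), 755)]
jar [(0.89, array([190., 235.]), 323)]
spool [(0.81, array([278., 128.]), 330)]
```

View pics/scene0.png

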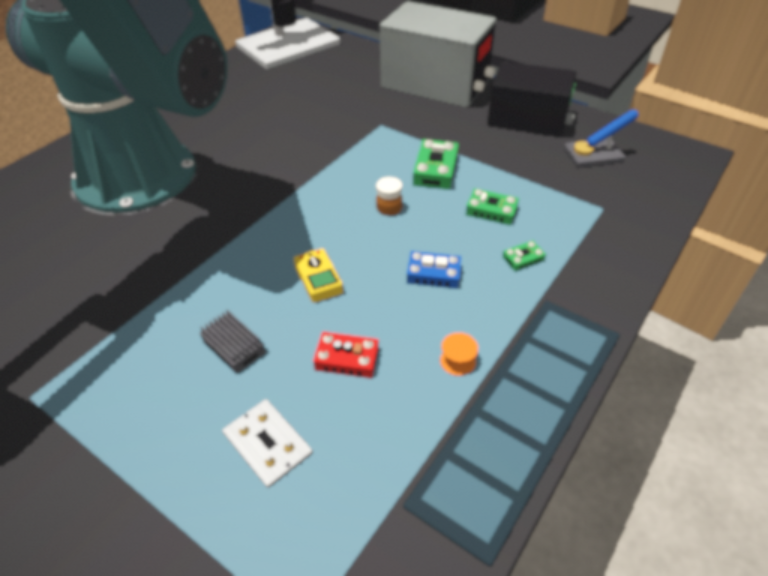

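View pics/top0.png

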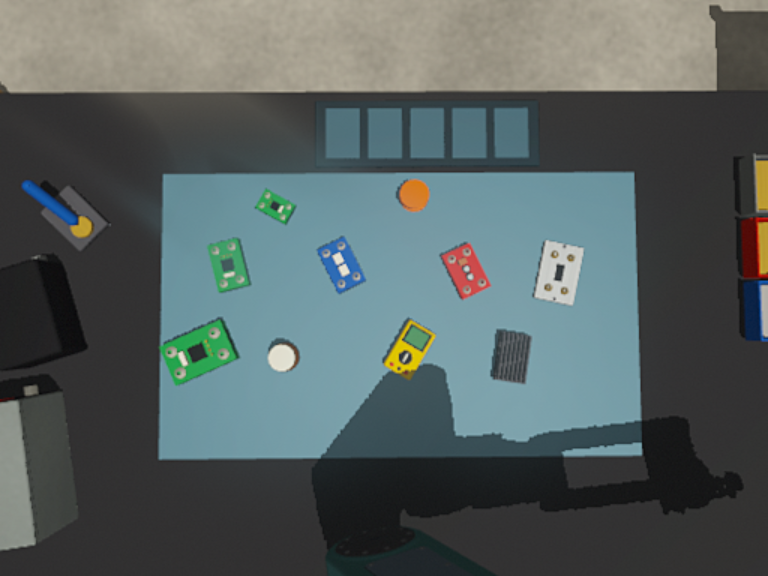

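The pictures show the red module at top-image (310,180), blue at (224,172), the middle-sized green at (152,177), the cap at (342,237) and the dock at (373,181). I'll fit poses to both views.

```bash
cat > h.py <<'E'
import numpy as np,cv2
from scipy.optimize import minimize
from workcell import *
S=4
def proj(c,P):
    q=(np.atleast_2d(P)-c['origin'])@c['rotation']; q=q*[1,-1,-1]
    u=q@c['mtx'].T; return u[:,:2]/u[:,2:]
def box(l,w,z0,z1): return np.array([[a*l/2,b*w/2,z] for a in(-1,1) for b in(-1,1) for z in(z0,z1)])
def boss(x,y,z):
    t=np.linspace(0,2*np.pi,12)
    return np.vstack([np.c_[x+r*np.cos(t),y+r*np.sin(t),0*t+zz] for r,zz in((.007,z),(.003,z+.009))])
def bosses(z): return [boss(x,y,z) for x in(-.0295,.0295) for y in(-.0145,.0145)]
M={'module':[box(.084,.054,0,.024)]+bosses(.024),'cap':[box(.084,.054,0,.024),box(.080,.050,0,.036)],'dock':[box(.104,.07,0,.01)]+bosses(.01)}
def place(P,p):
    c,s=np.cos(p[2]),np.sin(p[2]); R=np.array([[c,-s,0],[s,c,0],[0,0,1]])
    return P@R.T+[p[0],p[1],p[3]]
def render(cam,kind,p):
    m=np.zeros((384*S,512*S),np.uint8)
    for P in M[kind]:
        u=(proj(cam,place(P,p))+.5)*S
        cv2.fillConvexPoly(m,cv2.convexHull(np.round(u*16).astype(np.int32)),1,shift=4)
    return m
def fit(kind,views,p0,free=4):
    # views: list of (cam,mask)
    big=[(c,np.kron(k.astype(np.uint8),np.ones((S,S),np.uint8))) for c,k in views]
    full=np.array(list(p0)+[0.]*(4-len(p0)))
    def f(v):
        p=full.copy();p[:free]=v
        return sum(np.count_nonzero(render(c,kind,p)!=b)/max(b.sum(),1) for c,b in big)
    best=None
    yaws=[full[2]] if len(p0)>2 and full[2]!=0 else np.arange(6)*np.pi/6
    for y in yaws:
        v=full.copy();v[2]=y;v=v[:free]
        sim=np.vstack([v]+[v+d for d in np.diag([.008,.008,.25,.008][:free])])
        r=minimize(f,v,method='Nelder-Mead',options=dict(initial_simplex=sim,maxiter=150,xatol=1e-4,fatol=1e-5))
        if best is None or r.fun<best.fun: best=r
    sim=np.vstack([best.x]+[best.x+d for d in np.diag([-.003,-.003,-.05,-.003][:free])])
    best=minimize(f,best.x,method='Nelder-Mead',options=dict(initial_simplex=sim,maxiter=150,xatol=1e-4,fatol=1e-5))
    return best.x,best.fun
def ray(cam,uv,z):
    d=np.linalg.inv(cam['mtx'])@[uv[0],uv[1],1]; d=cam['rotation']@(d*[1,-1,-1])
    return cam['origin']+d*(z-cam['origin'][2])/d[2]
def bright(cam,at,th=185):
    g=cam['image'].min(2)>th; g=cv2.morphologyEx(g.astype(np.uint8),cv2.MORPH_CLOSE,np.ones((9,9)))
    n,l=cv2.connectedComponents(g); return l==l[int(at[1]),int(at[0])]
E
cat > m.py <<'E'
from h import *
C={n:camera(n) for n in('scene','top')}
for t,k,at in [('power_module','module',(310,180)),('logic_module','module',(152,177)),('relay_module','module',(226,176)),('heatsink_cap','cap',(341,237)),('dock','dock',(373,182))]:
    g=ray(C['top'],at,.015); V=[]
    for n in C:
        a=proj(C[n],[g])[0]
        if t=='dock': m=bright(C[n],a+[4,4],150 if n=='top' else 170) ; 
        else: m=min(silhouettes(t,n),key=lambda d:np.hypot(*(d['at']-a)))['region']
        V.append((C[n],m))
    p4=fit(k,V,[g[0],g[1]]);print(t,[int(v[1].sum()) for v in V],np.round(p4[0],4),round(np.degrees(p4[0][2]),1),round(p4[1],3))
    for v in V: print('  single',np.round(fit(k,[v],[*p4[0][:3]],3)[0],4))
E
time python3 m.py
```

```text
power_module [1083, 719] [ 0.6231 -0.1158  0.4587  0.0028] 26.3 0.096
  single [ 0.6222 -0.1138  0.4516]
  single [ 0.6226 -0.1168  0.4578]
logic_module [585, 749] [6.3530e-01 2.9630e-01 3.3988e+00 2.3000e-03] 194.7 0.152
  single [0.6344 0.3008 3.4291]
  single [0.635  0.2963 3.3858]
relay_module [785, 735] [0.6345 0.1001 0.4664 0.0029] 26.7 0.133
  single [0.634  0.1033 0.4659]
  single [0.634  0.0996 0.4478]
heatsink_cap [1041, 692] [ 4.735e-01 -1.941e-01  2.970e+00  1.100e-03] 170.2 0.172
  single [ 0.4726 -0.1931  2.9744]
  single [ 0.4731 -0.1949  2.9923]
dock [1885, 1037] [ 0.6186 -0.2799  2.9339  0.0045] 168.1 0.113
  single [ 0.6165 -0.2784  2.9324]
  single [ 0.6189 -0.2815  2.921 ]
real	1m56.175s
user	0m55.592s
sys	0m57.266s
```

The rows are not in the units I measure in: shifts go in shares of 0.75 m and turns go in shares of 2 rad. I convert before sending: 0.4 m is 0.5333, 0.365 m is 0.4867, -9.8 degrees is -0.0855.

Request:
{"fn": "arm_command", "kwargs": {"moves": [{"dp": [0.0267,-0.0147,0],"twist": -0.0087,"claw": -1},{"dp": [0.0667,-0.0373,0],"twist": -0.0262,"claw": -1},{"dp": [0.1133,-0.0627,0],"twist": -0.0436,"claw": -1},{"dp": [0.16,-0.088,0],"twist": -0.0611,"claw": -1},{"dp": [0.2067,-0.1147,0],"twist": -0.0785,"claw": -1},{"dp": [0.2533,-0.14,0],"twist": -0.0855,"claw": -1},{"dp": [0.3,-0.1653,0],"twist": -0.0855,"claw": -1},{"dp": [0.3467,-0.192,0],"twist": -0.0855,"claw": -1},{"dp": [0.3933,-0.2173,0],"twist": -0.0855,"claw": -1},{"dp": [0.44,-0.2427,0],"twist": -0.0855,"claw": -1},{"dp": [0.4867,-0.2693,0],"twist": -0.0855,"claw": -1},{"dp": [0.5333,-0.2947,0],"twist": -0.0855,"claw": -1}]}}

```text
time_s: 2.4
position: [0.4922, -0.2481, 0.3041]
ee_rot: [[0.897, 0.443, 0.0], [0.443, -0.897, -0.0], [0.0, 0.0, -1.0]]
wrist_force: [0.3, -0.8, -0.8]
finger_gap: 0.0852
finger_force: 0.0
```

```bash
cat > go.py <<'E'
import sys,numpy as np
from workcell import state
def go(x,y,z,yaw=None):
    s=state();R=np.array(s['ee_rot']);d=np.array([x,y,z])-s['position'];dp=R.T@d
    cur=np.degrees(np.arctan2(R[1,0],R[0,0]))
    tw=None if yaw is None else -((yaw-cur+90)%180-90)
    print('dp',np.round(dp,4),'twist',tw and round(tw,2),'| pos',np.round(s['position'],4),'yaw',round(cur,2),'t',round(s['time_s'],2),'q6',round(s['qpos'][5],2),'F',np.round(s['wrist_force'],1),'gap',round(s['finger_gap'],4))
if __name__=='__main__': go(*map(float,sys.argv[1:]))
E
python3 go.py 0.6228 -0.116 0.30 26.3
```

```text
dp [ 0.1756 -0.0606  0.0041] twist -0.01 | pos [ 0.4922 -0.2481  0.3041] yaw 26.29 t 2.4 q6 0.52 F [ 0.3 -0.8 -0.8] gap 0.0852
```

In the tool's units: 0.1756 m is 0.2341, -0.0606 m is -0.0808.

Request:
{"fn": "arm_command", "kwargs": {"moves": [{"dp": [0.0467,-0.016,0.0013],"twist": 0,"claw": -1},{"dp": [0.0933,-0.032,0.0027],"twist": 0,"claw": -1},{"dp": [0.14,-0.048,0.004],"twist": 0,"claw": -1},{"dp": [0.1867,-0.0653,0.0053],"twist": 0,"claw": -1},{"dp": [0.22,-0.076,0.0053],"twist": 0,"claw": -1},{"dp": [0.2341,-0.0808,0.0055],"twist": 0,"claw": -1},{"dp": [0.2341,-0.0808,0.0055],"twist": 0,"claw": -1},{"dp": [0.2341,-0.0808,0.0055],"twist": 0,"claw": -1}]}}

```text
time_s: 3.07
position: [0.6213, -0.1179, 0.2995]
ee_rot: [[0.896, 0.444, -0.001], [0.444, -0.896, -0.0], [-0.001, -0.0, -1.0]]
wrist_force: [-0.2, -0.6, 0.3]
finger_gap: 0.0851
finger_force: 0.0
```

```bash
cat > w.py <<'E'
import sys
from h import *
def look(t,k,p0,free=3,th=150,save=None):
    c=camera('wrist')
    if save: cv2.imwrite(save,c['image'])
    a=proj(c,[[p0[0],p0[1],.015]])[0]
    ds=silhouettes(t,'wrist');m=None
    if ds: m=min(ds,key=lambda d:np.hypot(*(d['at']-a)))['region']
    print(t,'exp px',np.round(a),[(round(d['score'],2),np.round(d['at'])) for d in ds])
    if m is None: return
    p,f=fit(k,[(c,m)],p0,free);print(' ->',np.round(p,4),round(np.degrees(p[2]),2),'res',round(f,3));return c,m
if __name__=='__main__':
    look(sys.argv[1],sys.argv[2],[float(v) for v in sys.argv[3:7]],3,150,sys.argv[7] if len(sys.argv)>7 else None)
E
python3 w.py power_module module 0.6228 -0.116 0.459 0 pics/w1.png; python3 go.py 0.6228 -0.116 0.30 26.3; python3 w.py dock dock 0.6186 -0.2800 2.928 0
```

```text
power_module exp px [252. 156.] [(0.95, array([253., 156.]))]
 -> [ 0.6227 -0.1153  0.4461] 25.56 res 0.022
dp [ 0.0033 -0.0017 -0.0003] twist -0.07 | pos [ 0.6206 -0.1189  0.2997] yaw 26.23 t 3.17 q6 0.81 F [ 0.2 -0.4 -0.2] gap 0.0857
dock exp px [379. 220.] [(0.7, array([378., 214.]))]
 -> [ 0.6197 -0.2801  2.9242] 167.55 res 0.05
```

View pics/w1.png

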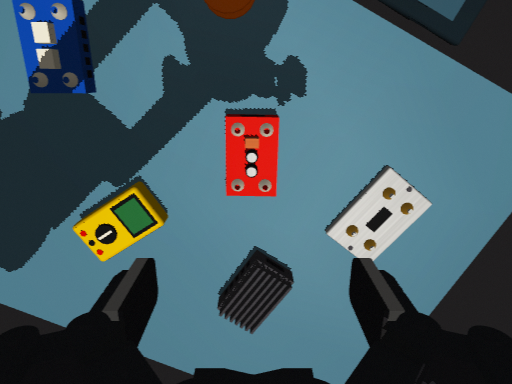

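In the tool's units: 0.16 m is 0.2133, 0.15 m is 0.2, 0.7 degrees is 0.0061.

Request:
{"fn": "arm_command", "kwargs": {"moves": [{"dp": [0.0027,-0.002,0.04],"twist": 0.0061,"claw": -1},{"dp": [0.0027,-0.002,0.08],"twist": 0.0061,"claw": -1},{"dp": [0.0027,-0.002,0.1267],"twist": 0.0061,"claw": -1},{"dp": [0.0027,-0.002,0.1667],"twist": 0.0061,"claw": -1},{"dp": [0.0027,-0.002,0.2],"twist": 0.0061,"claw": -1},{"dp": [0.0027,-0.002,0.2133],"twist": 0.0061,"claw": -1},{"dp": [0.0027,-0.002,0.2133],"twist": 0.0061,"claw": -1},{"dp": [0.0027,-0.002,0.2133],"twist": 0.0061,"claw": -1}]}}

```text
time_s: 3.93
position: [0.6228, -0.1162, 0.1403]
ee_rot: [[0.902, 0.431, -0.0], [0.431, -0.902, 0.0], [-0.0, -0.0, -1.0]]
wrist_force: [-0.2, 0.1, -0.1]
finger_gap: 0.0853
finger_force: 0.0
```

```bash
python3 w.py power_module module 0.6227 -0.1153 0.446 0; for i in 1 2; do python3 go.py 0.6227 -0.1153 0.076 25.6;  done; python3 w.py dock dock 0.6186 -0.2800 2.928 0;python3 go.py 0.6227 -0.1153 0.076 25.6
```

```text
power_module exp px [252. 215.] [(0.83, array([252., 214.])), (0.36, array([262., 365.]))]
 -> [ 0.6222 -0.1156  0.4459] 25.55 res 0.008
dp [-0.001  -0.0015  0.0658] twist -0.04 | pos [ 0.624  -0.1162  0.1418] yaw 25.56 t 4.03 q6 0.83 F [-0.7  0.   1.1] gap 0.0855
dp [-0.001  -0.0015  0.0658] twist -0.04 | pos [ 0.624  -0.1162  0.1418] yaw 25.56 t 4.03 q6 0.83 F [-0.7  0.   1.1] gap 0.0855
dock exp px [459. 315.] [(0.64, array([468., 287.]))]
 -> [ 0.6412 -0.3041  1.585 ] 90.81 res 0.195
dp [-0.0011 -0.0013  0.0659] twist -0.02 | pos [ 0.624  -0.116   0.1419] yaw 25.58 t 4.13 q6 0.83 F [ 0.1 -0.2  0.1] gap 0.0853
```

In the tool's units: 0.0645 m is 0.086, 0.05 m is 0.0667.

Request:
{"fn": "arm_command", "kwargs": {"grip_force": 40, "moves": [{"dp": [-0.0013,-0.0013,0.0333],"twist": 0,"claw": -1},{"dp": [-0.0013,-0.0013,0.0667],"twist": 0,"claw": -1},{"dp": [-0.0013,-0.0013,0.086],"twist": 0,"claw": -1},{"dp": [-0.0013,-0.0013,0.086],"twist": 0,"claw": -1},{"dp": [-0.0013,-0.0013,0.086],"twist": 0,"claw": 1},{"dp": [-0.0013,-0.0013,0.086],"twist": 0,"claw": 1},{"dp": [-0.0013,-0.0013,0.086],"twist": 0,"claw": 1},{"dp": [-0.0013,-0.0013,0.086],"twist": 0,"claw": 1},{"dp": [-0.0013,-0.0013,0.086],"twist": 0,"claw": 1},{"dp": [-0.0013,-0.0013,0.086],"twist": 0,"claw": 1}]}}

```text
time_s: 4.97
position: [0.6228, -0.1154, 0.0773]
ee_rot: [[0.902, 0.432, 0.003], [0.432, -0.902, -0.001], [0.003, 0.002, -1.0]]
wrist_force: [-0.6, 0.2, 6.5]
finger_gap: 0.0532
finger_force: 43.7
```

```bash
python3 go.py 0.6192 -0.2801 0.2 167.8
```

```text
dp [-0.0741  0.1473 -0.1226] twist 37.79 | pos [ 0.6228 -0.1154  0.0773] yaw 25.59 t 4.97 q6 0.83 F [-0.6  0.2  6.5] gap 0.0532
```

In the tool's units: 0.1473 m is 0.1964, -0.0741 m is -0.0988, 37.8 degrees is 0.3299.

Request:
{"fn": "arm_command", "kwargs": {"moves": [{"dp": [0,0,-0.02],"twist": 0,"claw": 1},{"dp": [0,0,-0.06],"twist": 0,"claw": 1},{"dp": [0,0.0133,-0.1067],"twist": 0.0349,"claw": 1},{"dp": [-0.02,0.0467,-0.1467],"twist": 0.0873,"claw": 1},{"dp": [-0.04,0.08,-0.164],"twist": 0.1396,"claw": 1},{"dp": [-0.06,0.12,-0.164],"twist": 0.192,"claw": 1},{"dp": [-0.08,0.16,-0.164],"twist": 0.2443,"claw": 1},{"dp": [-0.0933,0.1867,-0.164],"twist": 0.2967,"claw": 1},{"dp": [-0.0988,0.1964,-0.164],"twist": 0.3299,"claw": 1},{"dp": [-0.0988,0.1964,-0.164],"twist": 0.3299,"claw": 1},{"dp": [-0.0988,0.1964,-0.164],"twist": 0.3299,"claw": 1}]}}

```text
time_s: 5.88
position: [0.6179, -0.28, 0.1984]
ee_rot: [[0.978, -0.211, -0.0], [-0.211, -0.978, 0.001], [-0.0, -0.001, -1.0]]
wrist_force: [0.1, 0.6, -2.7]
finger_gap: 0.0532
finger_force: 43.0
```

```bash
cat > rel.py <<'E'
import sys
from h import *
from go import go
# rel.py held kind base basekind bx by byaw bz pic : held pose in camera vs target pose
held,hk,base,bk=sys.argv[1:5];b=[float(v) for v in sys.argv[5:9]];pic=sys.argv[9]
s=state();c=camera('wrist');cv2.imwrite(pic,c['image']);s2=state()
pos=(np.array(s['position'])+s2['position'])/2;R=np.array(s['ee_rot']);yaw=np.arctan2(R[1,0],R[0,0])
T=np.eye(4)
for n,k,p0 in((held,hk,[pos[0],pos[1],yaw,pos[2]-.077]),(base,bk,b)):
    a=proj(c,[[p0[0],p0[1],p0[3]+.015]])[0];ds=silhouettes(n,'wrist')
    print(n,'exp',np.round(a),[(round(d['score'],2),np.round(d['at']),int(d['region'].sum())) for d in ds])
    if ds:
        m=min(ds,key=lambda d:np.hypot(*(d['at']-a)))['region']
        for fr in (3,4):
            p,f=fit(k,[(c,m)],p0,fr);print('  fit',fr,np.round(p,4),round(np.degrees(p[2]),2),'res',round(f,3))
print('p0 held',np.round([pos[0],pos[1],np.degrees(yaw),pos[2]-.077],4))
E
python3 rel.py power_module module dock dock 0.619 -0.28 2.926 0 pics/r1.png; python3 go.py 0.6192 -0.2801 0.2 167.8
```

```text
power_module exp [252. 271.] [(0.6, array([253., 262.]), 23958)]
  fit 3 [ 0.6171 -0.2801 -0.21  ] -12.03 res 0.012
  fit 4 [ 0.6171 -0.2801 -0.2095  0.1214] -12.01 res 0.012
dock exp [253. 186.] [(0.57, array([253., 149.]), 5091)]
  fit 3 [ 0.6189 -0.2802  2.9304] 167.9 res 1.171
  fit 4 [ 0.6199 -0.2781  4.5011 -0.1518] 257.89 res 0.068
p0 held [  0.6179  -0.2796 -12.1603   0.1213]
dp [ 0.0013  0.0013 -0.0018] twist 0.14 | pos [ 0.6182 -0.2785  0.1982] yaw -12.06 t 6.03 q6 1.26 F [ 0.5  0.1 -2.8] gap 0.0533
```

View pics/r1.png

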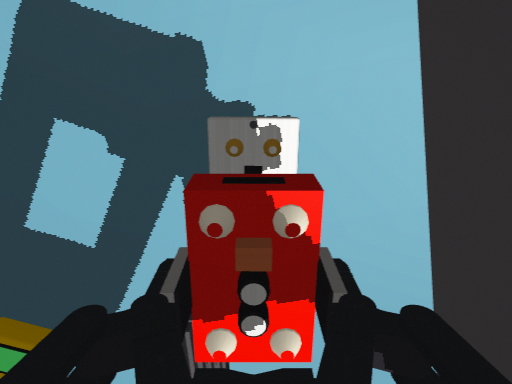

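```bash
python3 - <<'E'
s=open('h.py').read()
s=s.replace("def fit(kind,views,p0,free=4):","def fit(kind,views,p0,free=4,ign=None):")
s=s.replace("    def f(v):","    keep=1 if ign is None else np.kron(1-ign.astype(np.uint8),np.ones((S,S),np.uint8))\n    def f(v):")
s=s.replace("np.count_nonzero(render(c,kind,p)!=b)","np.count_nonzero((render(c,kind,p)!=b)*keep)")
open('h.py','w').write(s)
r=open('rel.py').read()
r=r.replace("T=np.eye(4)","ign=None")
r=r.replace("[(c,m)],p0,fr)","[(c,m)],p0,fr,ign)").replace("for fr in (3,4):","for fr in (3,):")
r=r.replace("print('p0 held'","        if ign is None: ign=cv2.dilate(m.astype(np.uint8),np.ones((5,5)));ign[175:,:]=1 if n==held and '-c' in sys.argv else ign[175:,:]\nprint('p0 held'")
open('rel.py','w').write(r)
E
python3 rel.py power_module module dock dock 0.619 -0.28 2.926 0 pics/r1b.png; python3 go.py 0.6192 -0.2801 0.2 167.8
```

```text
power_module exp [253. 271.] [(0.67, array([251., 264.]), 24341)]
  fit 3 [ 0.6174 -0.2784 -0.2093] -11.99 res 0.017
dock exp [255. 186.] [(0.64, array([254., 146.]), 5139)]
  fit 3 [ 0.6191 -0.28    2.9202] 167.31 res 0.013
p0 held [  0.6182  -0.2785 -12.0619   0.1213]
dp [ 0.0011  0.0011 -0.0017] twist 0.1 | pos [ 0.6184 -0.2788  0.1983] yaw -12.1 t 6.18 q6 1.26 F [ 0.1  1.3 -2.7] gap 0.053
```

In the tool's units: 0.107 m is 0.1427, 0.0015 m is 0.002, 0.4 degrees is 0.0035.

Request:
{"fn": "arm_command", "kwargs": {"moves": [{"dp": [0.002,0.0011,0.0267],"twist": 0.0035,"claw": 1},{"dp": [0.002,0.0011,0.0667],"twist": 0.0035,"claw": 1},{"dp": [0.002,0.0011,0.1067],"twist": 0.0035,"claw": 1},{"dp": [0.002,0.0011,0.1253],"twist": 0.0035,"claw": 1},{"dp": [0.002,0.0011,0.1307],"twist": 0.0035,"claw": 1},{"dp": [0.002,0.0011,0.1347],"twist": 0.0035,"claw": 1},{"dp": [0.002,0.0011,0.1387],"twist": 0.0035,"claw": 1},{"dp": [0.002,0.0011,0.1427],"twist": 0.0035,"claw": 1},{"dp": [0.002,0.0011,0.1427],"twist": 0.0035,"claw": 1}]}}

```text
time_s: 6.93
position: [0.6202, -0.2813, 0.0922]
ee_rot: [[0.976, -0.218, 0.002], [-0.218, -0.976, -0.001], [0.002, 0.0, -1.0]]
wrist_force: [-0.5, -0.1, -1.9]
finger_gap: 0.0533
finger_force: 43.0
```

In the tool's units: 0.005 m is 0.0067, 0.002 m is 0.0027.

Request:
{"fn": "arm_command", "kwargs": {"moves": [{"dp": [0,0,0.0027],"twist": 0,"claw": 1},{"dp": [0,0,0.0053],"twist": 0,"claw": 1},{"dp": [0,0,0.0067],"twist": 0,"claw": 1},{"dp": [0,0,0.0067],"twist": 0,"claw": 1}]}}

```text
time_s: 7.27
position: [0.62, -0.2812, 0.0874]
ee_rot: [[0.976, -0.218, 0.001], [-0.218, -0.976, -0.001], [0.001, 0.0, -1.0]]
wrist_force: [-2.1, 1.5, 3.9]
finger_gap: 0.0529
finger_force: 43.7
```

In the tool's units: -0.113 m is -0.1507, 0.001 m is 0.0013.

Request:
{"fn": "arm_command", "kwargs": {"moves": [{"dp": [0,0,0.0013],"twist": 0,"claw": 1},{"dp": [0,0,0],"twist": 0,"claw": -1},{"dp": [0,0,0],"twist": 0,"claw": -1},{"dp": [0,0,0],"twist": 0,"claw": -1},{"dp": [0,0,-0.0067],"twist": 0,"claw": -1},{"dp": [0,0,-0.04],"twist": 0,"claw": -1},{"dp": [0,0,-0.08],"twist": 0,"claw": -1},{"dp": [0,0,-0.12],"twist": 0,"claw": -1},{"dp": [0,0,-0.14],"twist": 0,"claw": -1},{"dp": [0,0,-0.1507],"twist": 0,"claw": -1},{"dp": [0,0,-0.1507],"twist": 0,"claw": -1},{"dp": [0,0,-0.1507],"twist": 0,"claw": -1}]}}

```text
time_s: 8.27
position: [0.6193, -0.2809, 0.1989]
ee_rot: [[0.976, -0.218, -0.0], [-0.218, -0.976, 0.0], [-0.0, -0.0, -1.0]]
wrist_force: [-0.4, 0.4, -0.9]
finger_gap: 0.0855
finger_force: 0.0
```

```bash
python3 - <<'E'
from h import *
c=camera('wrist');cv2.imwrite('pics/w2.png',c['image'])
m=silhouettes('power_module','wrist');print([(d['score'],d['at']) for d in m])
for z in(.01,.016): print(z,np.round(fit('module',[(c,m[0]['region'])],[.62,-.281,-.217,z],3)[0],4),fit('module',[(c,m[0]['region'])],[.62,-.281,-.217,z],3)[1])
print(np.round(fit('module',[(c,m[0]['region'])],[.62,-.281,-.217,.01],4),4) if 0 else fit('module',[(c,m[0]['region'])],[.62,-.281,-.217,.01],4))
ign=cv2.dilate(m[0]['region'].astype(np.uint8),np.ones((5,5)));d=silhouettes('dock','wrist');print([(x['score'],x['at']) for x in d])
if d: print(fit('dock',[(c,d[0]['region'])],[.6195,-.28,2.924],3,ign))
E
python3 go.py 0.635 0.2963 0.2 14
```

```text
[(0.65, [254.2, 188.1])]
0.01 [ 0.6195 -0.2814 -0.2199] 0.010769646719538572
0.016 [ 0.6209 -0.2816 -0.2193] 0.05338260033645758
(array([ 0.61919856, -0.28131368, -0.2213265 ,  0.00927511]), np.float64(0.008997236241288151))
[(0.55, [235.6, 132.5])]
(array([ 0.61833812, -0.27992255,  2.92828762]), np.float64(0.08948631535947713))
dp [-0.11   -0.5664 -0.0016] twist -26.61 | pos [ 0.6186 -0.2804  0.1974] yaw -12.61 t 8.42 q6 1.26 F [-0.1 -0.2  0.5] gap 0.0851
```

View pics/w2.png

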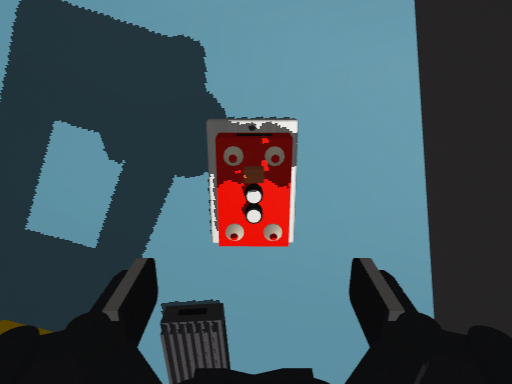

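In the tool's units: -0.414 m is -0.552, -0.376 m is -0.5013, -26.8 degrees is -0.2339.

Request:
{"fn": "arm_command", "kwargs": {"moves": [{"dp": [-0.0027,-0.016,0],"twist": -0.0175,"claw": -1},{"dp": [-0.0093,-0.0493,0],"twist": -0.0436,"claw": -1},{"dp": [-0.0187,-0.096,0],"twist": -0.0698,"claw": -1},{"dp": [-0.0293,-0.1467,0],"twist": -0.096,"claw": -1},{"dp": [-0.0387,-0.1973,0],"twist": -0.1222,"claw": -1},{"dp": [-0.048,-0.248,0],"twist": -0.1484,"claw": -1},{"dp": [-0.0587,-0.2987,0],"twist": -0.1745,"claw": -1},{"dp": [-0.068,-0.3493,0],"twist": -0.2007,"claw": -1},{"dp": [-0.0773,-0.4,0],"twist": -0.2269,"claw": -1},{"dp": [-0.088,-0.4507,0],"twist": -0.2339,"claw": -1},{"dp": [-0.0973,-0.5013,0],"twist": -0.2339,"claw": -1},{"dp": [-0.1067,-0.552,0],"twist": -0.2339,"claw": -1}]}}

```text
time_s: 9.42
position: [0.6306, 0.1431, 0.1984]
ee_rot: [[0.969, 0.247, -0.002], [0.247, -0.969, 0.0], [-0.002, -0.001, -1.0]]
wrist_force: [0.4, 0.1, 0.1]
finger_gap: 0.0856
finger_force: 0.0
```

```bash
python3 go.py 0.635 0.2963 0.2 14.2
```

```text
dp [ 0.0421 -0.1473 -0.0016] twist 0.11 | pos [0.6306 0.1431 0.1984] yaw 14.31 t 9.42 q6 1.44 F [0.4 0.1 0.1] gap 0.0856
```

In the tool's units: -0.1465 m is -0.1953, -0.146 m is -0.1947.

Request:
{"fn": "arm_command", "kwargs": {"moves": [{"dp": [0.0133,-0.0467,0],"twist": 0,"claw": -1},{"dp": [0.0267,-0.0933,0],"twist": 0,"claw": -1},{"dp": [0.04,-0.14,0],"twist": 0,"claw": -1},{"dp": [0.0507,-0.176,0],"twist": 0,"claw": -1},{"dp": [0.056,-0.1947,0],"twist": 0,"claw": -1},{"dp": [0.056,-0.1953,0],"twist": 0,"claw": -1},{"dp": [0.056,-0.1953,0],"twist": 0,"claw": -1},{"dp": [0.056,-0.1953,0],"twist": 0,"claw": -1}]}}

```text
time_s: 10.08
position: [0.6362, 0.2916, 0.1987]
ee_rot: [[0.969, 0.245, -0.001], [0.245, -0.969, -0.001], [-0.002, 0.001, -1.0]]
wrist_force: [-0.2, -0.6, -0.7]
finger_gap: 0.0854
finger_force: 0.0
```

```bash
python3 w.py logic_module module 0.635 0.297 0.247 0; python3 go.py 0.635 0.2963 0.077 14.2;python3 w.py logic_module module 0.635 0.297 0.247 0; python3 go.py 0.635 0.2963 0.077 14.2
```

```text
logic_module exp px [246. 186.] [(0.97, array([382.,  73.])), (0.68, array([184., 324.])), (0.56, array([248., 180.]))]
 -> [0.6351 0.298  0.2514] 14.41 res 0.01
dp [-0.0002 -0.0055  0.1221] twist -0.09 | pos [0.6366 0.2911 0.1991] yaw 14.11 t 10.18 q6 1.66 F [ 0.8 -0.7  0.2] gap 0.0855
logic_module exp px [245. 187.] [(0.75, array([247., 183.])), (0.64, array([183., 325.])), (0.57, array([383.,  74.]))]
 -> [0.635  0.2981 0.2542] 14.57 res 0.024
dp [-0.0006 -0.0054  0.1224] twist -0.11 | pos [0.6369 0.2913 0.1994] yaw 14.09 t 10.28 q6 1.66 F [-0.7 -0.5 -0.3] gap 0.0855
```

In the tool's units: 0.122 m is 0.1627, 0.09 m is 0.12, -0.4 degrees is -0.0035.

Request:
{"fn": "arm_command", "kwargs": {"moves": [{"dp": [0,-0.0093,0.0267],"twist": -0.0035,"claw": -1},{"dp": [0,-0.0093,0.0733],"twist": -0.0035,"claw": -1},{"dp": [0,-0.0093,0.12],"twist": -0.0035,"claw": -1},{"dp": [0,-0.0093,0.1533],"twist": -0.0035,"claw": -1},{"dp": [0,-0.0093,0.1627],"twist": -0.0035,"claw": -1},{"dp": [0,-0.0093,0.1627],"twist": -0.0035,"claw": -1},{"dp": [0,-0.0093,0.1627],"twist": -0.0035,"claw": 1},{"dp": [0,-0.0093,0.1627],"twist": -0.0035,"claw": 1},{"dp": [0,-0.0093,0.1627],"twist": -0.0035,"claw": 1},{"dp": [0,-0.0093,0.1627],"twist": -0.0035,"claw": 1},{"dp": [0,-0.0093,0.1627],"twist": -0.0035,"claw": 1},{"dp": [0,-0.0093,0.1627],"twist": -0.0035,"claw": 1}]}}

```text
time_s: 11.28
position: [0.6366, 0.3001, 0.08]
ee_rot: [[0.968, 0.252, 0.004], [0.252, -0.968, 0.001], [0.004, -0.0, -1.0]]
wrist_force: [-0.4, -1.5, 7.4]
finger_gap: 0.0532
finger_force: 43.5
```

```bash
python3 go.py 0.6195 -0.2808 0.22 167.5
```

```text
dp [-0.1623  0.5578 -0.1409] twist 27.09 | pos [0.6366 0.3001 0.08  ] yaw 14.59 t 11.28 q6 1.66 F [-0.4 -1.5  7.4] gap 0.0532
```

In the tool's units: 0.292 m is 0.3893, -0.08 m is -0.1067, 26 degrees is 0.2269.

Request:
{"fn": "arm_command", "kwargs": {"moves": [{"dp": [0,0,-0.02],"twist": 0,"claw": 1},{"dp": [0,0,-0.06],"twist": 0,"claw": 1},{"dp": [0,0,-0.1067],"twist": 0,"claw": 1},{"dp": [-0.004,0.0133,-0.1493],"twist": 0.0175,"claw": 1},{"dp": [-0.0133,0.0467,-0.18],"twist": 0.0436,"claw": 1},{"dp": [-0.0267,0.0933,-0.188],"twist": 0.0698,"claw": 1},{"dp": [-0.0413,0.1427,-0.188],"twist": 0.096,"claw": 1},{"dp": [-0.056,0.192,-0.188],"twist": 0.1222,"claw": 1},{"dp": [-0.0707,0.2413,-0.188],"twist": 0.1484,"claw": 1},{"dp": [-0.084,0.2907,-0.188],"twist": 0.1745,"claw": 1},{"dp": [-0.0987,0.34,-0.188],"twist": 0.2007,"claw": 1},{"dp": [-0.1133,0.3893,-0.188],"twist": 0.2269,"claw": 1}]}}

```text
time_s: 12.28
position: [0.6261, -0.0061, 0.2194]
ee_rot: [[0.98, -0.2, 0.002], [-0.2, -0.98, -0.0], [0.002, -0.0, -1.0]]
wrist_force: [0.5, -0.2, -1.4]
finger_gap: 0.053
finger_force: 42.6
```

```bash
python3 go.py 0.6195 -0.2808 0.22 167.5
```

```text
dp [ 0.0485  0.2705 -0.0006] twist 0.96 | pos [ 0.6261 -0.0061  0.2194] yaw -11.54 t 12.28 q6 1.65 F [ 0.5 -0.2 -1.4] gap 0.053
```

In the tool's units: 0.2705 m is 0.3607, 0.22 m is 0.2933, 0.9 degrees is 0.0079.

Request:
{"fn": "arm_command", "kwargs": {"moves": [{"dp": [0.008,0.0467,0],"twist": 0.0079,"claw": 1},{"dp": [0.0173,0.096,0],"twist": 0.0079,"claw": 1},{"dp": [0.0267,0.1453,0],"twist": 0.0079,"claw": 1},{"dp": [0.0347,0.1947,0],"twist": 0.0079,"claw": 1},{"dp": [0.044,0.244,0],"twist": 0.0079,"claw": 1},{"dp": [0.0533,0.2933,0],"twist": 0.0079,"claw": 1},{"dp": [0.0613,0.3333,0],"twist": 0.0079,"claw": 1},{"dp": [0.064,0.3547,0],"twist": 0.0079,"claw": 1},{"dp": [0.0647,0.3607,0],"twist": 0.0079,"claw": 1},{"dp": [0.0647,0.3607,0],"twist": 0.0079,"claw": 1},{"dp": [0.0647,0.3607,0],"twist": 0.0079,"claw": 1}]}}

```text
time_s: 13.2
position: [0.6201, -0.2778, 0.2184]
ee_rot: [[0.977, -0.213, -0.0], [-0.213, -0.977, 0.001], [-0.001, -0.001, -1.0]]
wrist_force: [-0.5, 1.2, -2.0]
finger_gap: 0.0526
finger_force: 42.6
```

```bash
sed -i 's/pos\[2\]-.077/pos[2]-.078/' rel.py; for i in 1 2; do python3 rel.py logic_module module power_module module 0.6193 -0.281 -0.217 0.01 pics/r2.png; done; python3 go.py 0.6195 -0.2808 0.22 167.5
```

```text
logic_module exp [252. 270.] [(0.64, array([257., 264.]), 23094), (0.21, array([248., 125.]), 1656)]
  fit 3 [ 0.6182 -0.2775 -0.2134] -12.23 res 0.024
power_module exp [257. 183.] [(0.64, array([262., 152.]), 3316)]
  fit 3 [ 0.6195 -0.2818 -0.2121] -12.15 res 0.008
p0 held [  0.6202  -0.2776 -12.3048   0.1404]
logic_module exp [253. 269.] [(0.94, array([256., 264.]), 23108)]
  fit 3 [ 0.6185 -0.277  -0.2096] -12.01 res 0.025
power_module exp [258. 184.] [(0.8, array([256., 152.]), 3357)]
  fit 3 [ 0.6197 -0.2818 -0.2104] -12.06 res 0.009
p0 held [  0.6204  -0.2773 -12.2079   0.1404]
dp [-0.0004  0.0031 -0.0016] twist 0.28 | pos [ 0.6205 -0.2778  0.2184] yaw -12.22 t 13.5 q6 1.26 F [ 0.6 -1.  -0.8] gap 0.0532
```

In the tool's units: 0.1 m is 0.1333, 0.0018 m is 0.0024, 0.1 degrees is 0.0009.

Request:
{"fn": "arm_command", "kwargs": {"moves": [{"dp": [0.0024,0.0053,0.0267],"twist": 0.0009,"claw": 1},{"dp": [0.0024,0.0053,0.0667],"twist": 0.0009,"claw": 1},{"dp": [0.0024,0.0053,0.1],"twist": 0.0009,"claw": 1},{"dp": [0.0024,0.0053,0.1173],"twist": 0.0009,"claw": 1},{"dp": [0.0024,0.0053,0.1227],"twist": 0.0009,"claw": 1},{"dp": [0.0024,0.0053,0.1267],"twist": 0.0009,"claw": 1},{"dp": [0.0024,0.0053,0.1307],"twist": 0.0009,"claw": 1},{"dp": [0.0024,0.0053,0.1333],"twist": 0.0009,"claw": 1},{"dp": [0.0024,0.0053,0.1333],"twist": 0.0009,"claw": 1}]}}

```text
time_s: 14.25
position: [0.6218, -0.2837, 0.1192]
ee_rot: [[0.977, -0.215, 0.001], [-0.215, -0.977, -0.001], [0.002, 0.0, -1.0]]
wrist_force: [-0.4, 0.1, -0.7]
finger_gap: 0.0532
finger_force: 42.6
```

In the tool's units: 0.006 m is 0.008, 0.002 m is 0.0027.

Request:
{"fn": "arm_command", "kwargs": {"moves": [{"dp": [-0.0004,-0.0007,0.0027],"twist": 0,"claw": 1},{"dp": [-0.0004,-0.0007,0.0053],"twist": 0,"claw": 1},{"dp": [-0.0004,-0.0007,0.008],"twist": 0,"claw": 1},{"dp": [-0.0004,-0.0007,0.008],"twist": 0,"claw": 1}]}}

```text
time_s: 14.58
position: [0.6214, -0.283, 0.114]
ee_rot: [[0.977, -0.215, 0.001], [-0.215, -0.977, -0.0], [0.001, 0.0, -1.0]]
wrist_force: [-2.7, 1.5, 9.5]
finger_gap: 0.0533
finger_force: 43.7
```

In the tool's units: -0.113 m is -0.1507, 0.001 m is 0.0013.

Request:
{"fn": "arm_command", "kwargs": {"moves": [{"dp": [0,0,0.0013],"twist": 0,"claw": 1},{"dp": [0,0,0],"twist": 0,"claw": -1},{"dp": [0,0,0],"twist": 0,"claw": -1},{"dp": [0,0,0],"twist": 0,"claw": -1},{"dp": [0,0,-0.0067],"twist": 0,"claw": -1},{"dp": [0,0,-0.04],"twist": 0,"claw": -1},{"dp": [0,0,-0.08],"twist": 0,"claw": -1},{"dp": [0,0,-0.12],"twist": 0,"claw": -1},{"dp": [0,0,-0.14],"twist": 0,"claw": -1},{"dp": [0,0,-0.1507],"twist": 0,"claw": -1},{"dp": [0,0,-0.1507],"twist": 0,"claw": -1},{"dp": [0,0,-0.1507],"twist": 0,"claw": -1}]}}

```text
time_s: 15.58
position: [0.6208, -0.2827, 0.2248]
ee_rot: [[0.977, -0.215, -0.0], [-0.215, -0.977, 0.0], [-0.001, -0.0, -1.0]]
wrist_force: [0.0, 0.5, -0.2]
finger_gap: 0.0853
finger_force: 0.0
```

```bash
cat > seat.py <<'E'
import sys
from h import *
n,k,z=sys.argv[1],sys.argv[2],float(sys.argv[3])
c=camera('wrist');cv2.imwrite(sys.argv[4],c['image']);g=[.6195,-.2812,-.217,z];a=proj(c,[[g[0],g[1],z+.024]])[0]
m=min(silhouettes(n,'wrist'),key=lambda d:np.hypot(*(d['at']-a)))['region']
for fr in(3,4): p,f=fit(k,[(c,m)],g,fr);print(fr,np.round(p,4),round(np.degrees(p[2]),2),round(f,4))
E
python3 seat.py logic_module module 0.034 pics/w3.png; python3 go.py 0.634 0.1000 0.2 26
```

```text
3 [ 0.6191 -0.2827 -0.2158] -12.37 0.0135
4 [ 0.6188 -0.2827 -0.214   0.0334] -12.26 0.0115
dp [-0.0686 -0.3764  0.024 ] twist -38.41 | pos [ 0.6201 -0.2824  0.2234] yaw -12.41 t 15.68 q6 1.26 F [-1.   0.6  0.6] gap 0.0855
```

View pics/w3.png

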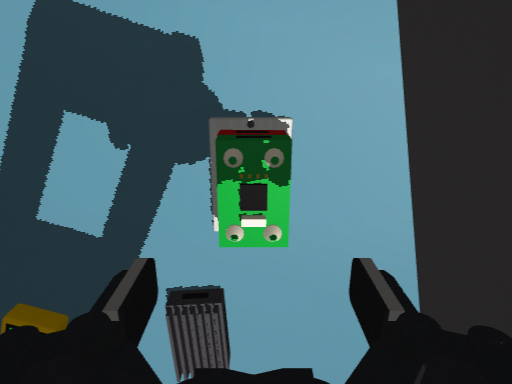

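In the tool's units: -0.3764 m is -0.5019, -0.0686 m is -0.0915, -38.4 degrees is -0.3351.

Request:
{"fn": "arm_command", "kwargs": {"moves": [{"dp": [-0.004,-0.02,0],"twist": -0.0349,"claw": -1},{"dp": [-0.0107,-0.06,0],"twist": -0.0698,"claw": -1},{"dp": [-0.02,-0.1093,0],"twist": -0.1047,"claw": -1},{"dp": [-0.0293,-0.16,0],"twist": -0.1396,"claw": -1},{"dp": [-0.0387,-0.2107,0],"twist": -0.1745,"claw": -1},{"dp": [-0.048,-0.2613,0],"twist": -0.2094,"claw": -1},{"dp": [-0.0573,-0.312,0.0067],"twist": -0.2443,"claw": -1},{"dp": [-0.0667,-0.3627,0.0133],"twist": -0.2793,"claw": -1},{"dp": [-0.076,-0.4133,0.02],"twist": -0.3142,"claw": -1},{"dp": [-0.0853,-0.46,0.0267],"twist": -0.3351,"claw": -1},{"dp": [-0.0907,-0.4933,0.032],"twist": -0.3351,"claw": -1},{"dp": [-0.0915,-0.5019,0.032],"twist": -0.3351,"claw": -1}]}}

```text
time_s: 16.68
position: [0.6331, 0.1037, 0.1986]
ee_rot: [[0.897, 0.441, -0.005], [0.441, -0.897, 0.001], [-0.004, -0.003, -1.0]]
wrist_force: [0.4, 0.8, -0.2]
finger_gap: 0.0854
finger_force: 0.0
```

Request:
{"fn": "arm_command", "kwargs": {"moves": [{"dp": [0,0,0],"twist": 0,"claw": -1},{"dp": [0,0,0],"twist": 0,"claw": -1},{"dp": [0,0,0],"twist": 0,"claw": -1}]}}

```text
time_s: 16.93
position: [0.6348, 0.0981, 0.2008]
ee_rot: [[0.899, 0.437, -0.001], [0.437, -0.899, -0.001], [-0.001, 0.0, -1.0]]
wrist_force: [0.3, 0.2, 0.3]
finger_gap: 0.0851
finger_force: 0.0
```

```bash
for i in 1 2; do python3 w.py relay_module module 0.634 0.1 0.46 0; python3 go.py 0.634 0.1 0.078 26;done
```

```text
relay_module exp px [250. 186.] [(0.98, array([249., 182.])), (0.3, array([305., 356.]))]
 -> [0.6342 0.1015 0.4594] 26.32 res 0.024
dp [ 0.     -0.0024  0.1233] twist -0.11 | pos [0.635  0.0979 0.2013] yaw 25.89 t 17.03 q6 1.16 F [-0.6 -0.4  0.4] gap 0.0856
relay_module exp px [250. 186.] [(0.73, array([247., 181.]))]
 -> [0.634  0.1014 0.457 ] 26.18 res 0.018
dp [-1.000e-04 -2.200e-03  1.234e-01] twist -0.12 | pos [0.6351 0.0981 0.2014] yaw 25.88 t 17.13 q6 1.16 F [-0.2 -0.2 -0.7] gap 0.0852
```

In the tool's units: 0.123 m is 0.164, -0.0035 m is -0.0047, -0.3 degrees is -0.0026.

Request:
{"fn": "arm_command", "kwargs": {"moves": [{"dp": [0.0009,-0.0047,0.0267],"twist": -0.0026,"claw": -1},{"dp": [0.0009,-0.0047,0.0733],"twist": -0.0026,"claw": -1},{"dp": [0.0009,-0.0047,0.12],"twist": -0.0026,"claw": -1},{"dp": [0.0009,-0.0047,0.1533],"twist": -0.0026,"claw": -1},{"dp": [0.0009,-0.0047,0.164],"twist": -0.0026,"claw": -1},{"dp": [0.0009,-0.0047,0.164],"twist": -0.0026,"claw": -1},{"dp": [0.0009,-0.0047,0.164],"twist": -0.0026,"claw": 1},{"dp": [0.0009,-0.0047,0.164],"twist": -0.0026,"claw": 1},{"dp": [0.0009,-0.0047,0.164],"twist": -0.0026,"claw": 1},{"dp": [0.0009,-0.0047,0.164],"twist": -0.0026,"claw": 1},{"dp": [0.0009,-0.0047,0.164],"twist": -0.0026,"claw": 1},{"dp": [0.0009,-0.0047,0.164],"twist": -0.0026,"claw": 1}]}}

```text
time_s: 18.13
position: [0.6356, 0.1029, 0.0807]
ee_rot: [[0.897, 0.443, 0.004], [0.443, -0.897, 0.0], [0.004, 0.002, -1.0]]
wrist_force: [-1.0, -1.4, 7.0]
finger_gap: 0.0528
finger_force: 43.2
```

```bash
python3 go.py 0.6205 -0.282 0.24 167.6
```

```text
dp [-0.1835  0.3387 -0.1594] twist 38.69 | pos [0.6356 0.1029 0.0807] yaw 26.29 t 18.13 q6 1.17 F [-1.  -1.4  7. ] gap 0.0528
```

In the tool's units: 0.266 m is 0.3547, 0.233 m is 0.3107, 35 degrees is 0.3054.

Request:
{"fn": "arm_command", "kwargs": {"moves": [{"dp": [0,0,-0.02],"twist": 0,"claw": 1},{"dp": [0,0,-0.06],"twist": 0,"claw": 1},{"dp": [0,0,-0.1067],"twist": 0,"claw": 1},{"dp": [-0.0067,0.0133,-0.1533],"twist": 0.0262,"claw": 1},{"dp": [-0.024,0.044,-0.1933],"twist": 0.0611,"claw": 1},{"dp": [-0.048,0.088,-0.212],"twist": 0.096,"claw": 1},{"dp": [-0.072,0.132,-0.212],"twist": 0.1309,"claw": 1},{"dp": [-0.096,0.176,-0.212],"twist": 0.1658,"claw": 1},{"dp": [-0.12,0.22,-0.212],"twist": 0.2007,"claw": 1},{"dp": [-0.144,0.2653,-0.212],"twist": 0.2356,"claw": 1},{"dp": [-0.168,0.3107,-0.212],"twist": 0.2705,"claw": 1},{"dp": [-0.192,0.3547,-0.212],"twist": 0.3054,"claw": 1}]}}

```text
time_s: 19.13
position: [0.6224, -0.2012, 0.2383]
ee_rot: [[0.988, -0.155, 0.001], [-0.155, -0.988, -0.0], [0.001, 0.0, -1.0]]
wrist_force: [-0.5, -0.5, -1.8]
finger_gap: 0.0531
finger_force: 42.7
```

```bash
python3 go.py 0.6205 -0.282 0.24 167.6
```

```text
dp [ 0.0106  0.0801 -0.0017] twist 3.49 | pos [ 0.6224 -0.2012  0.2383] yaw -8.91 t 19.13 q6 1.31 F [-0.5 -0.5 -1.8] gap 0.0531
```

In the tool's units: 0.08 m is 0.1067, 0.0106 m is 0.0141, 3.5 degrees is 0.0305.

Request:
{"fn": "arm_command", "kwargs": {"moves": [{"dp": [0.0053,0.04,0],"twist": 0.0175,"claw": 1},{"dp": [0.0107,0.08,0],"twist": 0.0305,"claw": 1},{"dp": [0.0141,0.1013,-0.0013],"twist": 0.0305,"claw": 1},{"dp": [0.0141,0.1067,-0.002],"twist": 0.0305,"claw": 1},{"dp": [0.0141,0.1067,-0.002],"twist": 0.0305,"claw": 1},{"dp": [0.0141,0.1067,-0.002],"twist": 0.0305,"claw": 1}]}}

```text
time_s: 19.63
position: [0.621, -0.2788, 0.239]
ee_rot: [[0.978, -0.211, -0.0], [-0.211, -0.978, 0.001], [-0.0, -0.001, -1.0]]
wrist_force: [-0.4, 0.4, -1.6]
finger_gap: 0.0528
finger_force: 42.7
```

```bash
sed -i 's/pos\[2\]-.078/pos[2]-.079/' rel.py; for i in 1 2; do python3 rel.py relay_module module logic_module module 0.619 -0.282 -0.215 0.034 pics/r3.png; done; python3 go.py 0.6205 -0.282 0.24 167.6
```

```text
relay_module exp [252. 268.] [(0.96, array([254., 262.]), 22940), (0.62, array([257., 130.]), 276)]
  fit 3 [ 0.6193 -0.2787 -0.2123] -12.17 res 0.021
logic_module exp [258. 186.] [(0.2, array([ 34., 323.]), 2418)]
  fit 3 [ 0.5775 -0.2547 -0.0298] -1.71 res 1.0
p0 held [  0.621   -0.2786 -12.1757   0.1599]
relay_module exp [253. 268.] [(0.89, array([254., 262.]), 22742)]
  fit 3 [ 0.6194 -0.278  -0.2098] -12.02 res 0.028
logic_module exp [258. 186.] [(0.94, array([260., 151.]), 3024), (0.72, array([ 33., 322.]), 2350), (0.21, array([243., 123.]), 1321)]
  fit 3 [ 0.6185 -0.2828 -0.2155] -12.35 res 0.022
p0 held [  0.6212  -0.2783 -12.0994   0.1598]
dp [-0.0001  0.0033 -0.0012] twist 0.28 | pos [ 0.6213 -0.2788  0.2388] yaw -12.12 t 19.93 q6 1.26 F [-0.4 -0.4 -1.6] gap 0.0527
```

In the tool's units: 0.096 m is 0.128, 0.0044 m is 0.0059, 0.2 degrees is 0.0017.

Request:
{"fn": "arm_command", "kwargs": {"moves": [{"dp": [0.0007,0.0059,0.0267],"twist": 0.0017,"claw": 1},{"dp": [0.0007,0.0059,0.0667],"twist": 0.0017,"claw": 1},{"dp": [0.0007,0.0059,0.096],"twist": 0.0017,"claw": 1},{"dp": [0.0007,0.0059,0.112],"twist": 0.0017,"claw": 1},{"dp": [0.0007,0.0059,0.1173],"twist": 0.0017,"claw": 1},{"dp": [0.0007,0.0059,0.1213],"twist": 0.0017,"claw": 1},{"dp": [0.0007,0.0059,0.1253],"twist": 0.0017,"claw": 1},{"dp": [0.0007,0.0059,0.128],"twist": 0.0017,"claw": 1},{"dp": [0.0007,0.0059,0.128],"twist": 0.0017,"claw": 1}]}}

```text
time_s: 20.68
position: [0.6212, -0.2847, 0.1436]
ee_rot: [[0.977, -0.215, 0.001], [-0.215, -0.977, -0.001], [0.001, 0.0, -1.0]]
wrist_force: [-0.2, 0.3, -1.5]
finger_gap: 0.0531
finger_force: 42.7
```

Request:
{"fn": "arm_command", "kwargs": {"moves": [{"dp": [0,0,0.0027],"twist": 0,"claw": 1},{"dp": [0,0,0.0053],"twist": 0,"claw": 1},{"dp": [0,0,0.008],"twist": 0,"claw": 1},{"dp": [0,0,0.008],"twist": 0,"claw": 1}]}}

```text
time_s: 21.02
position: [0.6211, -0.2846, 0.1387]
ee_rot: [[0.977, -0.215, 0.001], [-0.215, -0.977, -0.001], [0.001, 0.0, -1.0]]
wrist_force: [-2.8, 2.9, 9.9]
finger_gap: 0.0534
finger_force: 43.9
```

In the tool's units: -0.113 m is -0.1507, 0.001 m is 0.0013.

Request:
{"fn": "arm_command", "kwargs": {"moves": [{"dp": [0,-0.0007,0.0013],"twist": 0,"claw": 1},{"dp": [0,0,0],"twist": 0,"claw": -1},{"dp": [0,0,0],"twist": 0,"claw": -1},{"dp": [0,0,0],"twist": 0,"claw": -1},{"dp": [0,0,-0.0067],"twist": 0,"claw": -1},{"dp": [0,0,-0.04],"twist": 0,"claw": -1},{"dp": [0,0,-0.08],"twist": 0,"claw": -1},{"dp": [0,0,-0.12],"twist": 0,"claw": -1},{"dp": [0,0,-0.14],"twist": 0,"claw": -1},{"dp": [0,0,-0.1507],"twist": 0,"claw": -1},{"dp": [0,0,-0.1507],"twist": 0,"claw": -1},{"dp": [0,0,-0.1507],"twist": 0,"claw": -1}]}}

```text
time_s: 22.02
position: [0.6204, -0.2843, 0.2493]
ee_rot: [[0.977, -0.215, -0.0], [-0.215, -0.977, 0.0], [-0.001, -0.0, -1.0]]
wrist_force: [-0.3, 0.2, -0.2]
finger_gap: 0.0853
finger_force: 0.0
```

```bash
python3 seat.py relay_module module 0.058 pics/w4.png; python3 go.py 0.473 -0.1945 0.2 170.8
```

```text
3 [ 0.6192 -0.2842 -0.2141] -12.26 0.0158
4 [ 0.6193 -0.2842 -0.2159  0.0592] -12.37 0.0132
dp [-0.1624 -0.0558  0.0484] twist -3.21 | pos [ 0.6198 -0.284   0.2479] yaw -12.41 t 22.12 q6 1.26 F [ 0.   0.2 -0.9] gap 0.0855
```

View pics/w4.png

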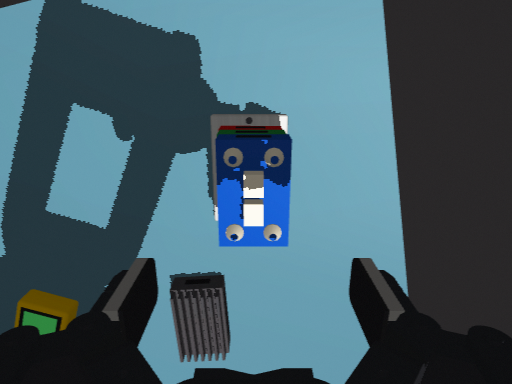

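In the tool's units: -0.1624 m is -0.2165, -0.0558 m is -0.0744, -3.2 degrees is -0.0279.

Request:
{"fn": "arm_command", "kwargs": {"moves": [{"dp": [-0.0187,-0.0067,0],"twist": -0.0087,"claw": -1},{"dp": [-0.06,-0.02,0],"twist": -0.0175,"claw": -1},{"dp": [-0.1093,-0.0373,0.0133],"twist": -0.0279,"claw": -1},{"dp": [-0.16,-0.0547,0.04],"twist": -0.0279,"claw": -1},{"dp": [-0.2,-0.068,0.06],"twist": -0.0279,"claw": -1},{"dp": [-0.2165,-0.0744,0.0645],"twist": -0.0279,"claw": -1},{"dp": [-0.2165,-0.0744,0.0645],"twist": -0.0279,"claw": -1},{"dp": [-0.2165,-0.0744,0.0645],"twist": -0.0279,"claw": -1},{"dp": [-0.2165,-0.0744,0.0645],"twist": -0.0279,"claw": -1}]}}

```text
time_s: 22.87
position: [0.4752, -0.1958, 0.2013]
ee_rot: [[0.987, -0.16, 0.001], [-0.16, -0.987, -0.001], [0.001, 0.0, -1.0]]
wrist_force: [0.8, 0.2, 0.5]
finger_gap: 0.0853
finger_force: 0.0
```

```bash
python3 w.py heatsink_cap cap 0.473 -0.1945 2.98 0;python3 w.py heatsink_cap cap 0.473 -0.1945 2.98 0; python3 go.py 0.473 -0.1945 0.079 170.8; python3 - <<'E'
from h import *
C={n:camera(n) for n in('scene','top')}
for n in C:
    cv2.imwrite(f'pics/{n}1.png',C[n]['image'])
    g=[.619,-.283,-.215,.058];a=proj(C[n],[[g[0],g[1],.08]])[0]
    ds=silhouettes('relay_module',n)
    m=min(ds,key=lambda d:np.hypot(*(d['at']-a)))['region']
    print(n,a,m.sum(),fit('module',[(C[n],m)],g,3))
E
```

```text
heatsink_cap exp px [252. 189.] [(0.94, array([252., 189.])), (0.32, array([ 36., 204.]))]
 -> [ 0.4717 -0.1941  2.9913] 171.39 res 0.033
heatsink_cap exp px [251. 190.] [(0.82, array([248., 189.]))]
 -> [ 0.472  -0.194   2.9936] 171.52 res 0.039
dp [-0.0026 -0.001   0.1227] twist -0.02 | pos [ 0.4753 -0.1959  0.2017] yaw -9.22 t 23.07 q6 1.21 F [-0.4 -0.3 -0.2] gap 0.0853
scene [169.5023312  274.58101739] 1514 (array([ 0.61952373, -0.28354676, -0.21486387]), np.float64(0.03306638044914135))
top [380.44176916 178.94167673] 782 (array([ 0.62096801, -0.28516362, -0.18906348]), np.float64(0.08200127877237852))
```

```bash
python3 - <<'E'
import cv2,numpy as np
a=cv2.imread('pics/scene1.png')[235:345,110:250];b=cv2.imread('pics/top1.png')[140:230,330:430]
r=lambda i:cv2.resize(i,(400,360))
cv2.imwrite('pics/c1.png',np.hstack([r(a),r(b)]))
E
```

```text
(no output)
```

View pics/c1.png

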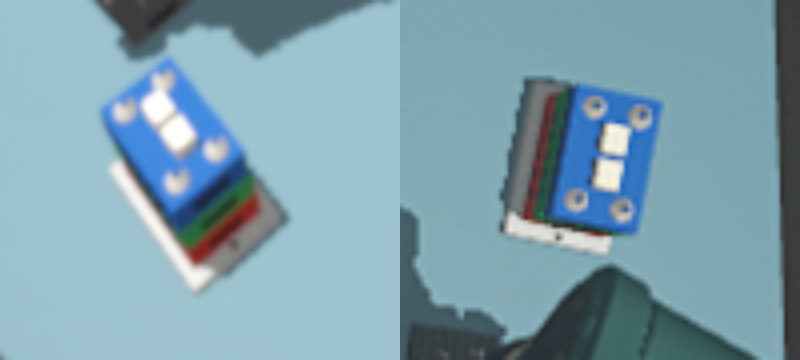

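```bash
python3 go.py 0.6205 -0.2808 0.2 167.6
```

```text
dp [0.1579 0.061  0.0015] twist 3.18 | pos [ 0.4744 -0.1953  0.2015] yaw -9.22 t 23.27 q6 1.21 F [-0.1 -0.  -0.8] gap 0.0856
```

In the tool's units: 0.1579 m is 0.2105, 0.061 m is 0.0813, 3.2 degrees is 0.0279.

Request:
{"fn": "arm_command", "kwargs": {"moves": [{"dp": [0.0187,0.0067,0],"twist": 0.0087,"claw": -1},{"dp": [0.06,0.0227,0],"twist": 0.0175,"claw": -1},{"dp": [0.1093,0.0413,0],"twist": 0.0279,"claw": -1},{"dp": [0.16,0.0613,0],"twist": 0.0279,"claw": -1},{"dp": [0.196,0.076,0],"twist": 0.0279,"claw": -1},{"dp": [0.2105,0.0813,0],"twist": 0.0279,"claw": -1},{"dp": [0.2105,0.0813,0],"twist": 0.0279,"claw": -1},{"dp": [0.2105,0.0813,0],"twist": 0.0279,"claw": -1},{"dp": [0.2105,0.0813,0],"twist": 0.0279,"claw": -1}]}}

```text
time_s: 24.02
position: [0.6189, -0.2797, 0.2009]
ee_rot: [[0.977, -0.215, -0.002], [-0.215, -0.977, 0.001], [-0.002, -0.001, -1.0]]
wrist_force: [-0.9, 0.5, 0.0]
finger_gap: 0.0855
finger_force: 0.0
```

```bash
python3 go.py 0.6205 -0.2808 0.098 167.6; python3 seat.py relay_module module 0.058 pics/w5.png;  python3 go.py 0.6205 -0.2808 0.098 167.6
```

```text
dp [0.002  0.0008 0.1029] twist -0.01 | pos [ 0.6189 -0.2797  0.2009] yaw -12.41 t 24.02 q6 1.26 F [-0.9  0.5  0. ] gap 0.0855
3 [ 0.619  -0.2843 -0.2154] -12.34 0.013
4 [ 0.6195 -0.2844 -0.215   0.0594] -12.32 0.0085
dp [0.002  0.0008 0.1033] twist -0.0 | pos [ 0.6189 -0.2796  0.2013] yaw -12.4 t 24.12 q6 1.26 F [-0.1  0.4  0.3] gap 0.0856
```

In the tool's units: 0.1025 m is 0.1367, 0.098 m is 0.1307.

Request:
{"fn": "arm_command", "kwargs": {"grip_force": 25, "moves": [{"dp": [0.0013,0.0009,0.0267],"twist": 0,"claw": -1},{"dp": [0.0013,0.0009,0.0667],"twist": 0,"claw": -1},{"dp": [0.0013,0.0009,0.1067],"twist": 0,"claw": -1},{"dp": [0.0013,0.0009,0.1307],"twist": 0,"claw": -1},{"dp": [0.0013,0.0009,0.1367],"twist": 0,"claw": -1},{"dp": [0.0013,0.0009,0.1367],"twist": 0,"claw": -1},{"dp": [0.0013,0.0009,0.1367],"twist": 0,"claw": 1},{"dp": [0.0013,0.0009,0.1367],"twist": 0,"claw": 1},{"dp": [0.0013,0.0009,0.1367],"twist": 0,"claw": 1},{"dp": [0.0013,0.0009,0.1367],"twist": 0,"claw": 1},{"dp": [0.0013,0.0009,0.1367],"twist": 0,"claw": 1}]}}

```text
time_s: 25.03
position: [0.6221, -0.2818, 0.1012]
ee_rot: [[0.977, -0.215, 0.003], [-0.215, -0.977, -0.001], [0.003, 0.001, -1.0]]
wrist_force: [-0.6, 1.1, 5.4]
finger_gap: 0.0538
finger_force: 6.0
```

```bash
python3 go.py 0.6205 -0.2808 0.098 167.6
```

```text
dp [-0.0018 -0.0007  0.0032] twist -0.01 | pos [ 0.6221 -0.2818  0.1012] yaw -12.41 t 25.03 q6 1.26 F [-0.6  1.1  5.4] gap 0.0538
```

In the tool's units: -0.113 m is -0.1507, -0.1 m is -0.1333.

Request:
{"fn": "arm_command", "kwargs": {"moves": [{"dp": [0,0,0],"twist": 0,"claw": 1},{"dp": [0,0,0],"twist": 0,"claw": 1},{"dp": [0,0,0],"twist": 0,"claw": -1},{"dp": [0,0,0],"twist": 0,"claw": -1},{"dp": [0,0,0],"twist": 0,"claw": -1},{"dp": [0,0,-0.0067],"twist": 0,"claw": -1},{"dp": [0,0,-0.04],"twist": 0,"claw": -1},{"dp": [0,0,-0.0867],"twist": 0,"claw": -1},{"dp": [0,0,-0.1333],"twist": 0,"claw": -1},{"dp": [0,0,-0.1507],"twist": 0,"claw": -1},{"dp": [0,0,-0.1507],"twist": 0,"claw": -1}]}}

```text
time_s: 25.95
position: [0.6232, -0.2827, 0.2169]
ee_rot: [[0.977, -0.215, 0.007], [-0.215, -0.977, -0.004], [0.008, 0.002, -1.0]]
wrist_force: [0.1, -0.4, 0.2]
finger_gap: 0.0854
finger_force: 0.0
```

```bash
python3 seat.py relay_module module 0.058 pics/w6.png;  python3 go.py 0.473 -0.1943 0.2 171.2
```

```text
3 [ 0.6199 -0.2815 -0.2167] -12.42 0.0164
4 [ 0.6198 -0.2815 -0.2156  0.0576] -12.35 0.0156
dp [-0.1632 -0.0533  0.0121] twist -3.61 | pos [ 0.6209 -0.2814  0.2123] yaw -12.41 t 26.05 q6 1.26 F [ 0.1 -0.3 -1. ] gap 0.0857
```

View pics/w6.png

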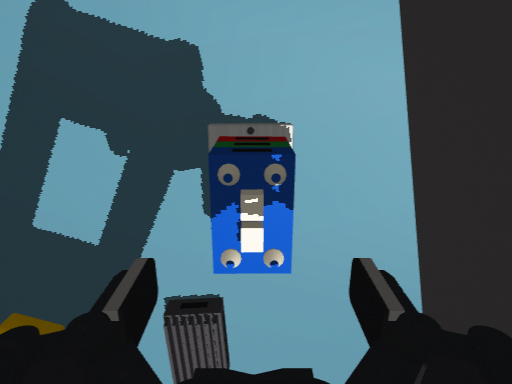

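In the tool's units: -0.1645 m is -0.2193, -0.0533 m is -0.0711, -3.8 degrees is -0.0332.

Request:
{"fn": "arm_command", "kwargs": {"moves": [{"dp": [-0.0187,-0.0067,0],"twist": -0.0087,"claw": -1},{"dp": [-0.06,-0.02,0],"twist": -0.0175,"claw": -1},{"dp": [-0.1093,-0.036,0],"twist": -0.0332,"claw": -1},{"dp": [-0.16,-0.052,0],"twist": -0.0332,"claw": -1},{"dp": [-0.2027,-0.0653,0.0133],"twist": -0.0332,"claw": -1},{"dp": [-0.2193,-0.0711,0.016],"twist": -0.0332,"claw": -1},{"dp": [-0.2193,-0.0711,0.016],"twist": -0.0332,"claw": -1},{"dp": [-0.2193,-0.0711,0.016],"twist": -0.0332,"claw": -1},{"dp": [-0.2193,-0.0711,0.016],"twist": -0.0332,"claw": -1}]}}

```text
time_s: 26.8
position: [0.4727, -0.1946, 0.1994]
ee_rot: [[0.989, -0.15, 0.0], [-0.15, -0.989, -0.0], [0.0, 0.0, -1.0]]
wrist_force: [0.6, -0.4, -0.8]
finger_gap: 0.0855
finger_force: 0.0
```

```bash
for i in 1 2; do python3 w.py heatsink_cap cap 0.472 -0.194 2.99 0; python3 go.py 0.472 -0.194 0.079 171.4;done
```

```text
heatsink_cap exp px [252. 188.] [(0.75, array([252., 186.]))]
 -> [ 0.4715 -0.1939  2.9898] 171.3 res 0.029
dp [-0.0015 -0.0008  0.1208] twist -0.02 | pos [ 0.4732 -0.195   0.1998] yaw -8.62 t 26.9 q6 1.2 F [0.6 0.2 0.4] gap 0.0856
heatsink_cap exp px [252. 188.] [(0.66, array([251., 185.])), (0.59, array([351.,  19.]))]
 -> [ 0.472  -0.194   2.9884] 171.22 res 0.035
dp [-0.0011 -0.0006  0.1209] twist -0.02 | pos [ 0.4729 -0.1948  0.1999] yaw -8.62 t 27.0 q6 1.2 F [ 1.   0.1 -0.7] gap 0.0853
```

In the tool's units: 0.121 m is 0.1613, 0.02 m is 0.0267, 0.1 degrees is 0.0009.

Request:
{"fn": "arm_command", "kwargs": {"grip_force": 40, "moves": [{"dp": [-0.0013,-0.0008,0.0267],"twist": 0.0009,"claw": -1},{"dp": [-0.0013,-0.0008,0.0733],"twist": 0.0009,"claw": -1},{"dp": [-0.0013,-0.0008,0.12],"twist": 0.0009,"claw": -1},{"dp": [-0.0013,-0.0008,0.1533],"twist": 0.0009,"claw": -1},{"dp": [-0.0013,-0.0008,0.1613],"twist": 0.0009,"claw": -1},{"dp": [-0.0013,-0.0008,0.1613],"twist": 0.0009,"claw": -1},{"dp": [-0.0013,-0.0008,0.1613],"twist": 0.0009,"claw": 1},{"dp": [-0.0013,-0.0008,0.1613],"twist": 0.0009,"claw": 1},{"dp": [-0.0013,-0.0008,0.1613],"twist": 0.0009,"claw": 1},{"dp": [-0.0013,-0.0008,0.1613],"twist": 0.0009,"claw": 1},{"dp": [-0.0013,-0.0008,0.1613],"twist": 0.0009,"claw": 1},{"dp": [-0.0013,-0.0008,0.1613],"twist": 0.0009,"claw": 1}]}}

```text
time_s: 28.0
position: [0.4721, -0.1939, 0.0807]
ee_rot: [[0.988, -0.151, 0.003], [-0.151, -0.988, -0.002], [0.003, 0.001, -1.0]]
wrist_force: [-0.6, -0.1, 7.1]
finger_gap: 0.0529
finger_force: 42.8
```

```bash
python3 go.py 0.6205 -0.2812 0.26 167.6
```

```text
dp [ 0.1605  0.064  -0.1787] twist 3.69 | pos [ 0.4721 -0.1939  0.0807] yaw -8.71 t 28.0 q6 1.2 F [-0.6 -0.1  7.1] gap 0.0529
```

In the tool's units: -0.179 m is -0.2387, 0.1605 m is 0.214, 3.7 degrees is 0.0323.

Request:
{"fn": "arm_command", "kwargs": {"moves": [{"dp": [0,0,-0.02],"twist": 0,"claw": 1},{"dp": [0,0,-0.06],"twist": 0,"claw": 1},{"dp": [0,0,-0.1067],"twist": 0,"claw": 1},{"dp": [0,0,-0.1573],"twist": 0,"claw": 1},{"dp": [0.016,0.0067,-0.2],"twist": 0.0087,"claw": 1},{"dp": [0.0533,0.0213,-0.2293],"twist": 0.0175,"claw": 1},{"dp": [0.1,0.04,-0.2387],"twist": 0.0262,"claw": 1},{"dp": [0.1493,0.06,-0.2387],"twist": 0.0323,"claw": 1},{"dp": [0.1933,0.0773,-0.2387],"twist": 0.0323,"claw": 1},{"dp": [0.2107,0.084,-0.2387],"twist": 0.0323,"claw": 1},{"dp": [0.214,0.0853,-0.2387],"twist": 0.0323,"claw": 1},{"dp": [0.214,0.0853,-0.2387],"twist": 0.0323,"claw": 1}]}}

```text
time_s: 29.0
position: [0.62, -0.281, 0.258]
ee_rot: [[0.977, -0.215, -0.0], [-0.215, -0.977, 0.0], [-0.0, -0.0, -1.0]]
wrist_force: [-0.3, -0.1, -1.7]
finger_gap: 0.0529
finger_force: 43.3
```

Request:
{"fn": "arm_command", "kwargs": {"moves": [{"dp": [0,0,0],"twist": 0,"claw": 1},{"dp": [0,0,0],"twist": 0,"claw": 1}]}}

```text
time_s: 29.17
position: [0.6184, -0.2799, 0.2579]
ee_rot: [[0.977, -0.215, -0.001], [-0.215, -0.977, 0.001], [-0.002, -0.001, -1.0]]
wrist_force: [-1.1, -0.3, -1.9]
finger_gap: 0.0529
finger_force: 43.3
```

```bash
for i in 1 2; do python3 rel.py heatsink_cap cap relay_module module 0.6199 -0.2815 -0.215 0.058 pics/r4.png; done; python3 go.py 0.6205 -0.2812 0.26 167.6
```

```text
heatsink_cap exp [253. 268.] [(0.57, array([254., 261.]), 23922)]
  fit 3 [ 0.6179 -0.2801 -0.2142] -12.27 res 0.091
relay_module exp [255. 184.] [(0.76, array([254., 149.]), 3226)]
  fit 3 [ 0.6202 -0.2816 -0.2184] -12.52 res 0.013
p0 held [  0.6185  -0.2799 -12.3991   0.179 ]
heatsink_cap exp [253. 268.] [(0.57, array([254., 261.]), 23475)]
  fit 3 [ 0.6185 -0.2805 -0.2159] -12.37 res 0.11
relay_module exp [254. 185.] []
p0 held [  0.6191  -0.2803 -12.4025   0.1792]
dp [ 0.0011  0.0004 -0.0019] twist -0.01 | pos [ 0.6195 -0.2806  0.2581] yaw -12.41 t 29.47 q6 1.26 F [ 0.6  0.4 -1.7] gap 0.053
```

View pics/r4.png

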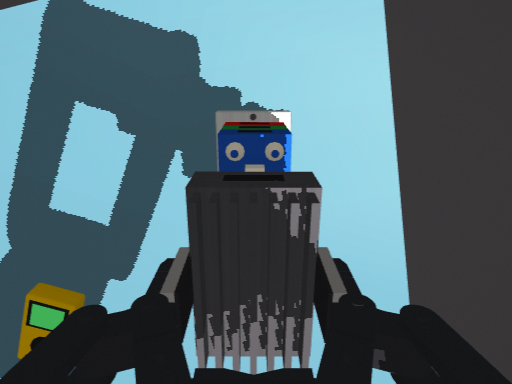

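Request:
{"fn": "arm_command", "kwargs": {"moves": [{"dp": [0.0024,0.0001,0.0267],"twist": 0,"claw": 1},{"dp": [0.0024,0.0001,0.0667],"twist": 0,"claw": 1},{"dp": [0.0024,0.0001,0.0933],"twist": 0,"claw": 1},{"dp": [0.0024,0.0001,0.1067],"twist": 0,"claw": 1},{"dp": [0.0024,0.0001,0.112],"twist": 0,"claw": 1},{"dp": [0.0024,0.0001,0.116],"twist": 0,"claw": 1},{"dp": [0.0024,0.0001,0.12],"twist": 0,"claw": 1},{"dp": [0.0024,0.0001,0.1213],"twist": 0,"claw": 1},{"dp": [0.0024,0.0001,0.1213],"twist": 0,"claw": 1}]}}

```text
time_s: 30.22
position: [0.6221, -0.2816, 0.1678]
ee_rot: [[0.977, -0.215, 0.001], [-0.215, -0.977, -0.001], [0.002, 0.0, -1.0]]
wrist_force: [-0.2, 0.9, -1.2]
finger_gap: 0.053
finger_force: 43.2
```

In the tool's units: 0.006 m is 0.008, 0.002 m is 0.0027.

Request:
{"fn": "arm_command", "kwargs": {"moves": [{"dp": [0,0,0.0027],"twist": 0,"claw": 1},{"dp": [0,0,0.0053],"twist": 0,"claw": 1},{"dp": [0,0,0.008],"twist": 0,"claw": 1},{"dp": [0,0,0.008],"twist": 0,"claw": 1}]}}

```text
time_s: 30.55
position: [0.6218, -0.2815, 0.1627]
ee_rot: [[0.977, -0.215, 0.001], [-0.215, -0.977, -0.001], [0.001, 0.0, -1.0]]
wrist_force: [-2.4, 1.6, 10.5]
finger_gap: 0.0531
finger_force: 44.4
```

In the tool's units: -0.113 m is -0.1507, 0.001 m is 0.0013.

Request:
{"fn": "arm_command", "kwargs": {"moves": [{"dp": [0,0,0.0013],"twist": 0,"claw": 1},{"dp": [0,0,0],"twist": 0,"claw": -1},{"dp": [0,0,0],"twist": 0,"claw": -1},{"dp": [0,0,0],"twist": 0,"claw": -1},{"dp": [0,0,-0.0067],"twist": 0,"claw": -1},{"dp": [0,0,-0.04],"twist": 0,"claw": -1},{"dp": [0,0,-0.08],"twist": 0,"claw": -1},{"dp": [0,0,-0.12],"twist": 0,"claw": -1},{"dp": [0,0,-0.14],"twist": 0,"claw": -1},{"dp": [0,0,-0.1507],"twist": 0,"claw": -1},{"dp": [0,0,-0.1507],"twist": 0,"claw": -1},{"dp": [0,0,-0.1507],"twist": 0,"claw": -1}]}}

```text
time_s: 31.55
position: [0.6213, -0.2812, 0.2733]
ee_rot: [[0.977, -0.215, -0.001], [-0.215, -0.977, 0.0], [-0.001, -0.0, -1.0]]
wrist_force: [0.6, -0.2, -0.4]
finger_gap: 0.0854
finger_force: 0.0
```

```bash
python3 seat.py heatsink_cap cap 0.082 pics/w7.png;  python3 go.py 0.45 -0.1 0.27; python3 - <<'E'
from h import *
cv2.imwrite('pics/scene2.png',camera('scene')['image'])
a=cv2.imread('pics/scene2.png')[205:335,110:250];b=cv2.imread('pics/w7.png')[90:330,150:390]
cv2.imwrite('pics/c2.png',np.hstack([cv2.resize(a,(400,371)),cv2.resize(b,(371,371))]))
E
```

```text
3 [ 0.6216 -0.2819 -0.2175] -12.46 0.0316
4 [ 0.622  -0.282  -0.2237  0.0831] -12.82 0.0312
dp [-0.2056 -0.1399  0.0027] twist None | pos [ 0.6207 -0.2809  0.272 ] yaw -12.41 t 31.65 q6 1.26 F [-0.6 -0.8 -0.1] gap 0.0852
```

View pics/c2.png

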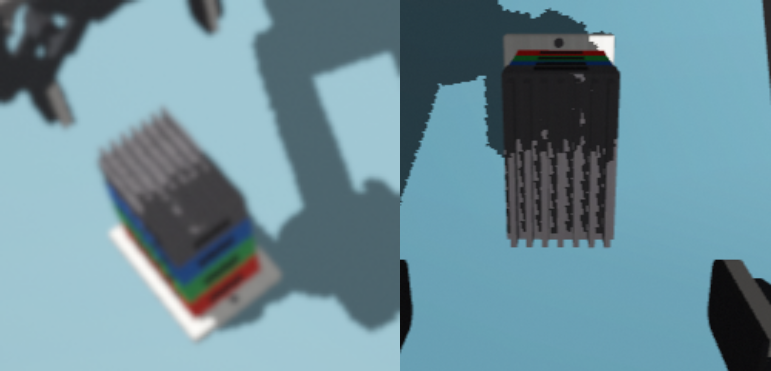

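The cap sits level and the stack is flush and centred, with the cap fit at z ≈ 0.083 against 0.082 expected. The gripper is open and clear above it.

```bash
python3 -c "
from workcell import *
print(finish_job())"
```

```text
the job is handed in; nothing more can be done
None
```

The controller is rebuilt on its dock in the order red, green, blue, heat-sink cap. By the last camera views the stack is seated, level and lined up, and the gripper is open and clear of it. The yellow meter, amber jar and orange spool were not touched, and the job was handed in at about 32 s; no verdict came back.

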